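Hold the carving block in the corner of the carving board

ROBOT

A 6-joint arm with a two-finger parallel gripper is mounted at the origin on the work surface. World frame = base frame: x ahead of the robot, y to its left, z up, the work surface at z = 0. Lengths are in m, angles in rad, forces in N, time in s.
With the tool pointing down it reaches from about 0.3 to 0.775 m from the base axis. Payload 14.6 kg.
Tool frame: the origin (TCP) lies midway between the tips of the shut fingers; the grasp point (between the pads) lies 19 mm behind it (bot.grasp_offset is the distance from the TCP to the grasp point, in m); z points along the fingers, y is the line along which they close (so a half turn about z gives the same grasp; the last joint's range is limited). The gripper opens to 85 mm and grips with 20 to 120 N. Pads are 22 mm wide; open, the fingers measure 114 mm over their backs; the gripper's body (76 mm by 85 mm) begins 54 mm behind the grasp point. The pads swing forward as they close: fully open they stand 13 mm farther back than shut.
Start: joints at [1.114, 0.3, 1.521, -0, 1.321, -0.067], TCP at [0.209, 0.509, 0.231] pointing down, gripper open.
Joint ranges: [-3.03, 3.03], [-0.79, 2.21], [0.23, 2.52], [-1.04, 4.18], [0, 3.07], [-2.55, 2.55]. Speed limits (rad/s): [2.22, 2.22, 2.57, 3.14, 3.14, 3.14].

INTERFACE

Orientations are given as a rotation vector (axis times angle).
In Python, from workcell import bot, eoat, imaging, job, sensors gives the robot as it stands. Calls block until the motion is done:
- bot.goto(position, orientation): joint-space move of the TCP to a pose.
- bot.servo_line(position, rotation=None, vel=0.15, max_force=None): straight line of the TCP; rotation=None keeps the orientation; vel is the mean speed in m/s. With max_force (N) it stops when the force on the tool has changed by that much, and returns True; else False.
- bot.move_j(angles): joint-space move.
- eoat.grip(opening, grasp_force=None): finger opening in m; grasp_force is the grip in N (None keeps the last); returns when the fingers have stopped.
- bot.wait(seconds).
- bot.solve_ik(position, orientation): joint angles nearest the present ones, or None.
- imaging.camera(name): name is "scene" or "side" or "wrist"; returns the picture (384x512x3 uint8, blue, green, red); there is no depth.
- imaging.calibration(name): a dict with "fx", "fy", "cx", "cy" (pixels), "extrinsics" (4x4, takes a point from camera to world coordinates); the wrist camera has in their place "T_tool_cam" (4x4, takes a point from camera to tool coordinates, whose origin is the TCP and whose axes are the flange's). Camera axes: x right, y down, z forward; pixel columns grow to the right and rows downward; lengths in m; the calibration is good to about 2 mm. A picture is of the moment at which its call begins: read the wrist's pose just before it. calibration takes no time and is no camera call.
A pose or a line that the arm cannot do raises bot.PlanningError and nothing moves.
- job.finish_job(): hands the job in; it is judged then, once.
Readings, each from a call of its own:
- sensors.read_clock(): time.
- sensors.read_qpos(): joint angles.
- sensors.read_joint_vel(): joint speeds.
- sensors.read_effort(): joint torques, N m.
- sensors.read_position(): TCP position.
- sensors.read_tcp_rot(): TCP orientation.
- sensors.read_force(): force on the tool from outside, world axes, zero at the start.
- sensors.read_wrist_torque(): the same for the moment, N m.
- sensors.read_finger_gap(): finger opening in m.
- sensors.read_finger_force(): force on a finger pad.
Only numpy, scipy, OpenCV 4.12 (cv2) and the standard library are available. Lean on these libraries where they do the work, as an engineer would, in place of code of your own. Each camera call takes 0.05 s, during which the arm holds its last target. There are 200 camera calls.

TASK

The side fence of the carving board is already set where the carver wants it, but its cam lever is still open. Swing the lever right down flat to lock the fence without shifting it; only then pick up the half-carved wooden block, lay it flat on the board, carved face up, with its long side along the fixed rear fence and one end towards the side fence, and press it firmly and squarely into the corner so that it bears on both fences at once. Finish still holding it pressed there with the fingers, ready for the knife, and leave the whetstone, the burin and the brush pot where they are.

Things in the scene. Friction and masses are not known exactly. Their poses are not given: they have to be found in the camera images.
- board: Plywood carving board screwed to the table, 260 (x) x 300 (y) x 18 mm thick; origin at the centre of its underside. Its +x points to the rear fence, away from the robot (yaw within 0.25 rad of the world's). An aluminium T-track is let in flush along y, 40 mm in front (-x) of the centre.
- rear_fence: Fixed dark hardwood batten along the board's rear: 22 (x) x 300 (y) x 18 mm high, same axes as the board; origin at the centre of its underside, on the board's top and 90 mm behind (+x) the board's centre. The work bears on its front face, at x = -11 mm in its own frame.
- side_fence: Sliding dark hardwood bar at the board's right (-y) part, square to the rear fence and meeting it: 174 (x) x 30 (y) x 18 mm high, same axes as the board; origin at the centre of its underside, on the board's top. The work bears on its +y face, at y = +15 mm in its own frame. With the rear fence's front face it makes the corner.
- fence_slide (a joint): How far the side fence stands along the T-track (m), growing to the board's +y. Unlocked it slides under a push of about 2.5 N along the board's y; locked by the cam lever it resists more than 40 N.
- cam_lever (a joint): Cam lever on top of the side fence (rad): 0 = lying flat along the fence with the handle towards the robot (board's -x), locked, at its stop; about 1.3 to 1.75 = standing up, open. It swings in the board's upright x-z plane and stays where it is left: free down to about 0.9, then the cam bites and the handle's middle needs up to about 15 N, 20 N if hurried.
- lever_pivot (a point): Centre of the lever's pin (parallel to the board's y): 30 mm above the board's top (48 mm above the table), on the side fence's centre line, 32 mm in front of the side fence's origin. Carried by the lever, so its axes turn with it.
- lever_tip (a point): End of the lever's handle, 92 mm from the pin. The black handle is 18 mm wide and 8 mm thick and covers the last 45 mm; between it and the pin is a steel shank 12 mm wide and 6 mm thick.
- block: Half-carved brown wooden block, 60 (x) x 140 (y) x 46 mm high, 0.22 to 0.37 kg, lying on the table to the left of the board with a shallow flower relief on its top face; origin at the centre of its underside, z up. Either long side may go to the rear fence. The fences are 18 mm high, so fingers that grip the block's upper half across its 60 mm width pass over them.
- whetstone: Grey sharpening stone on a pale wooden base, 60 x 170 x 28 mm; origin at the centre of its underside. Not to be moved.
- burin: Graver with a red handle, about 130 mm long and 16 mm thick, lying on the table; origin under it, 10 mm behind the ferrule. Not to be moved.
- brush_pot: White pot, 68 mm across and 90 mm high, with brushes standing in it up to 175 mm; origin at the centre of its underside. Not to be moved.
Things that resemble listed ones, but are neither listed nor needed, are in the scene too. Of the things shaped like the block, the brown one is meant.

How it is judged:
On the way, in this order (a step that is already met when the one before it is completed fails the run):
1. the cam lever lies flat and the side fence is locked where it was set, with the block still lying where it was (value of joint cam_lever below 0.15 rad and distance of side_fence from where it was at the start of the episode below 0.006 m and distance of block from where it was at the start of the episode below 0.05 m), for 0.2 s.
2. the block lies in the corner and is pressed on both fences (x of block in the frame of rear_fence between -0.045 and -0.037 m and y of block in the frame of side_fence between 0.081 and 0.089 m and z of block in the frame of board between 0.014 and 0.022 m and angle between block's own z axis and vertical below 0.05 rad and angle between the y axis of block and the y axis of rear_fence, either way round below 0.04 rad and contact force between block and rear_fence above 3 N and contact force between block and side_fence above 3 N and contact force between the fingers and block above 3 N), for 0.2 s.
At the end, for the whole second after the job is handed in: Lever within 0.15 rad of flat, side fence within 6 mm of its setting; block at rest on the board, carved face up (3 degrees), square (2.3 degrees), long side and one end within 4 mm of the fences, held by the fingers with over 3 N and pressing on each fence with over 3 N (all of step 2 and value of joint cam_lever below 0.15 rad and distance of side_fence from where it was at the start of the episode below 0.006 m and linear speed of block below 0.02 m/s); the arm keeps its last pose, push and grip.
It fails at once if the whetstone, burin or brush pot is moved by more than 30 mm (distance of any of whetstone, burin, brush_pot from where it was at the start of the episode above 0.03 m).
It also fails if it takes over 72 s, if anything falls off the work surface, if the arm or the gripper's body presses on something with over 40 N, if the wrist force passes 120 N, or if a joint passes its speed limit or range.

## Working session

There is one attempt and no reset: what is moved stays moved. The work goes in short steps, each a Python script; the robot and the scene stay as the last script left them, time stands still between calls to the robot, and variables do not carry over. Pictures are saved under pics/ and viewed, at most 10 in all, crops included, and the job is handed in when it is done.

```bash
ls; mkdir -p pics; python3 - <<'E'
from workcell import bot,eoat,imaging,job,sensors
import cv2,numpy as np
np.set_printoptions(precision=4,suppress=True)
a=imaging.camera("scene");b=imaging.camera("side");c=imaging.camera("wrist")
for n,i in zip("abc",(a,b,c)): cv2.imwrite(f"pics/{n}.png",cv2.resize(i,(800,600),interpolation=cv2.INTER_CUBIC))
for n in ("scene","side","wrist"): print(imaging.calibration(n))
print(sensors.read_clock(),sensors.read_tcp_rot(),sensors.read_force())
E
```

```text
pics
{'fx': 376.5823126160177, 'fy': 376.5823126160177, 'cx': 256.55242806222213, 'cy': 195.62555266285824, 'extrinsics': array([[-0.7325,  0.4613, -0.5006,  0.9556],
       [ 0.6804,  0.4726, -0.5602,  0.5882],
       [-0.0218, -0.7509, -0.66  ,  0.6771],
       [ 0.    ,  0.    ,  0.    ,  1.    ]])}
{'fx': 366.383799760818, 'fy': 366.383799760818, 'cx': 258.26183478621334, 'cy': 196.16580661634376, 'extrinsics': array([[-0.9903, -0.0902,  0.1057,  0.4077],
       [-0.1389,  0.6697, -0.7295,  0.6671],
       [-0.005 , -0.7371, -0.6757,  0.6549],
       [ 0.    ,  0.    ,  0.    ,  1.    ]])}
{'fx': 270.6193747736604, 'fy': 270.6193747736604, 'cx': 259.73406285147496, 'cy': 192.51142998149146, 'T_tool_cam': array([[-0.001 , -0.952 , -0.3061,  0.0776],
       [ 1.    , -0.001 , -0.0001, -0.0005],
       [-0.0002, -0.3061,  0.952 , -0.1423],
       [ 0.    ,  0.    ,  0.    ,  1.    ]])}
0.15 [-0.6083 -3.0819  0.0013] [-0.1161 -0.208  -0.8396]
```

View pics/a.png

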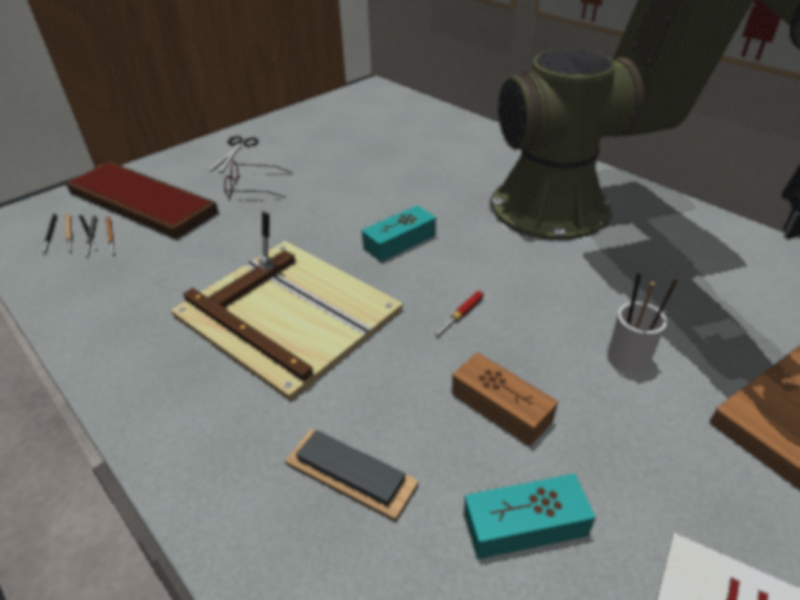

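View pics/b.png

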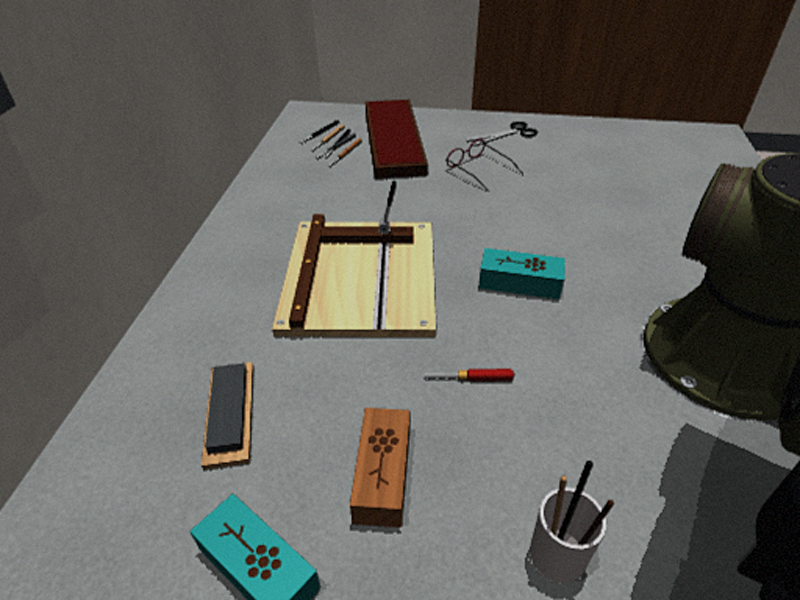

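View pics/c.png

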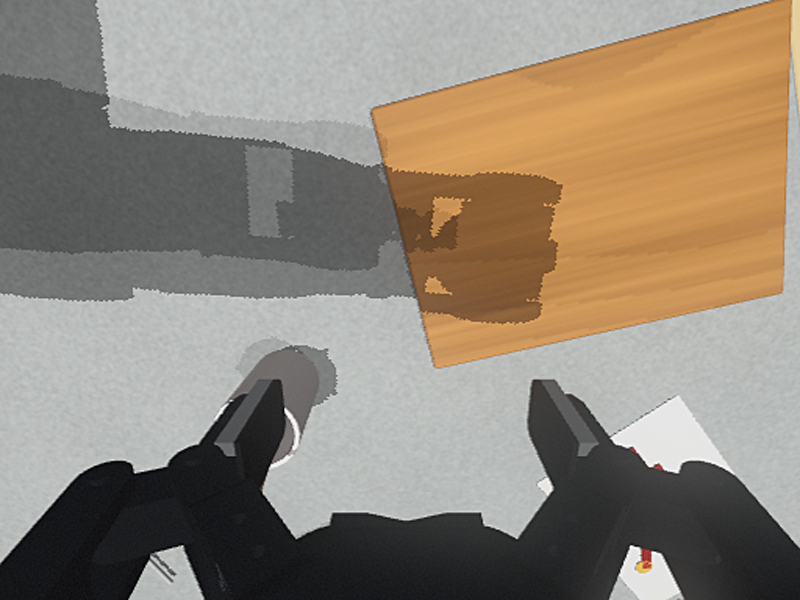

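The scene and side views show the open lever standing on the side fence (side view: pivot near (384,229), tip (393,183)). The brown block is at (380,465) in the side view, with the burin, pot and whetstone clear of it. I'll localize coarsely from both views, then refine with the wrist camera.

```bash
cat > h.py <<'E'
import numpy as np,cv2
from scipy.optimize import least_squares
from scipy.spatial.transform import Rotation as R
from workcell import bot,eoat,imaging,job,sensors
np.set_printoptions(precision=4,suppress=True)
def cam(n,T_tool=None):
    c=imaging.calibration(n); K=(c["fx"],c["fy"],c["cx"],c["cy"])
    return K,(c["extrinsics"] if n!="wrist" else T_tool@c["T_tool_cam"])
def proj(C,P):
    K,E=C; p=(np.atleast_2d(P)-E[:3,3])@E[:3,:3]
    return np.c_[K[0]*p[:,0]/p[:,2]+K[2],K[1]*p[:,1]/p[:,2]+K[3]]
def body(q,pts):  # q=x,y,yaw ; pts in body frame, z=world height
    c,s=np.cos(q[2]),np.sin(q[2]); pts=np.atleast_2d(pts).astype(float)
    return np.c_[q[0]+c*pts[:,0]-s*pts[:,1],q[1]+s*pts[:,0]+c*pts[:,1],pts[:,2]]
def tooldown(yaw): # tool z down, tool x axis at heading yaw
    c,s=np.cos(yaw),np.sin(yaw)
    return R.from_matrix(np.array([[c,s,0],[s,-c,0],[0,0,-1]])).as_rotvec()
def tpose():
    T=np.eye(4);T[:3,:3]=R.from_rotvec(sensors.read_tcp_rot()).as_matrix();T[:3,3]=sensors.read_position();return T
def fit(obs,q0): # obs: list of (C,pts,px)
    f=lambda q:np.concatenate([(proj(C,body(q,p))-np.array(u)).ravel() for C,p,u in obs])
    r=least_squares(f,q0,loss="soft_l1");return r.x,f(r.x)
E
python3 - <<'E'
from h import *
S,D=cam("scene"),cam("side"); k=.64
h=[(-.13,.15,.018),(.13,.15,.018),(.13,-.15,.018),(-.13,-.15,.018)]
print(fit([(S,h,k*np.array([(402,305),(292,392),(173,312),(287,242)])),(D,h,k*np.array([(436,330),(274,330),(302,222),(433,222)]))],[.55,-.1,0]))
t=[(-.03,-.07,.046),(.03,-.07,.046),(.03,.07,.046),(-.03,.07,.046)]
print(fit([(S,t,k*np.array([(478,355),(453,380),(535,430),(556,402)])),(D,t,k*np.array([(410,410),(365,408),(351,510),(404,515)]))],[.45,.25,0]))
f=lambda P:np.concatenate([(proj(S,P)-k*np.array([266,213])).ravel(),(proj(D,P)-k*np.array([393,182])).ravel()])
r=least_squares(f,[.4,-.2,.13]);print("tip",r.x,r.fun)
f=lambda P:np.concatenate([(proj(S,P)-k*np.array([266,264])).ravel(),(proj(D,P)-k*np.array([384,229])).ravel()])
r=least_squares(f,[.4,-.2,.05]);print("piv",r.x,r.fun)
E
```

```text
(array([ 0.5937, -0.1044,  0.1275]), array([ 1.7676, -1.4721, -0.5793,  1.6969, -0.5043, -1.6165, -0.2883,
       -1.1365,  1.3116,  0.4152, -0.461 , -0.0978, -0.835 ,  0.0686,
        0.043 ,  0.2864]))
(array([0.4914, 0.2827, 0.0801]), array([ 0.1091, -1.3309, -0.1462, -2.7696,  1.1356, -0.7081,  3.2326,
       -0.0593, -0.4132,  0.9669, -0.7425,  0.9356, -0.4708, -0.7251,
       -0.6687, -2.1283]))
tip [ 0.5507 -0.2015  0.1414] [-0.0539 -0.1721 -0.0333  0.1821]
piv [ 0.5696 -0.2035  0.0408] [ 0.0534  0.1505  0.0324 -0.163 ]
```

```bash
python3 - <<'E'
from h import *
eoat.grip(0.0)
for n,p,y in(("blk",[.5,.25,.25],.08+np.pi/2),("brd",[.58,-.11,.23],.1275)):
    bot.goto(p,tooldown(y)); bot.wait(.3)
    T=tpose(); np.save(f"T_{n}.npy",T); i=imaging.camera("wrist"); cv2.imwrite(f"pics/w_{n}.png",cv2.resize(i,(800,600),interpolation=cv2.INTER_CUBIC))
    print(T[:3,3],sensors.read_qpos(),sensors.read_clock())
E
```

```text
[0.4998 0.2505 0.25  ] [ 0.3988  0.3064  1.4688 -0.      1.3665  0.318 ] 2.7167
[ 0.5801 -0.1095  0.23  ] [-0.2488  0.3911  1.402   0.      1.3485  1.1937] 4.45
```

View pics/w_blk.png

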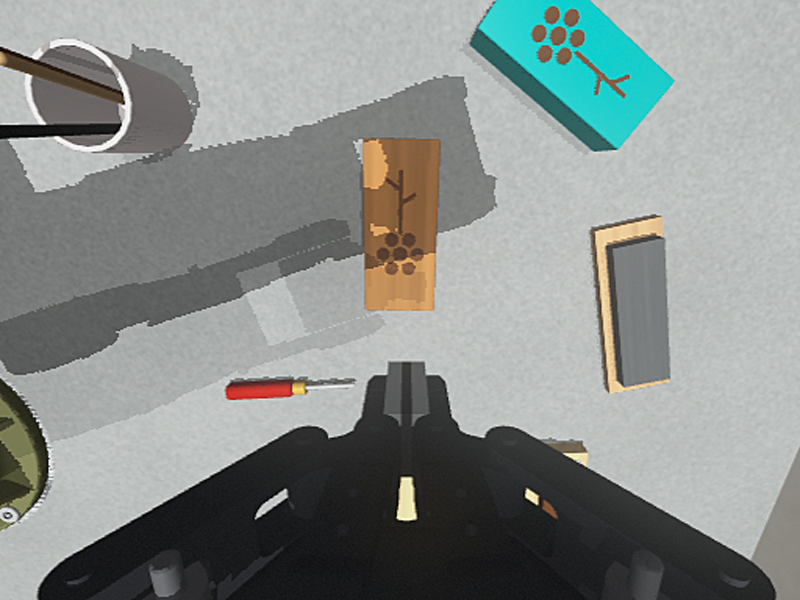

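View pics/w_brd.png

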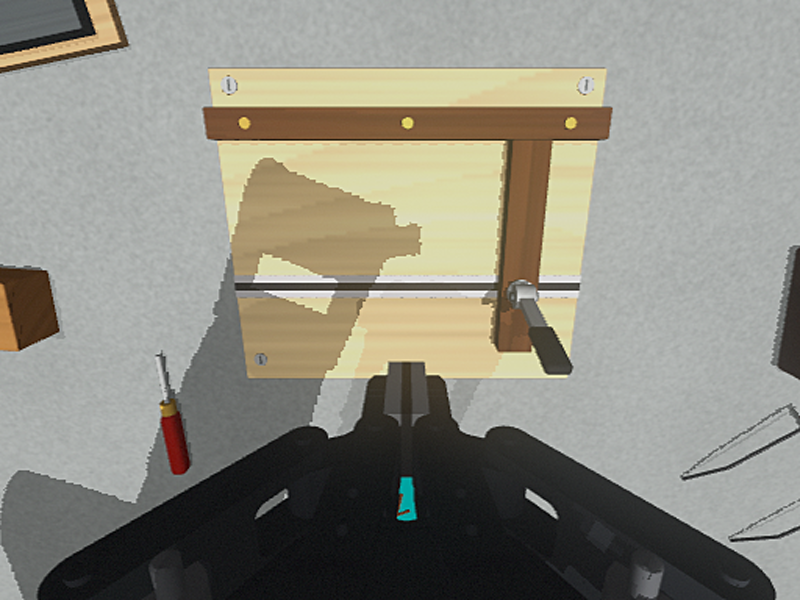

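```bash
python3 - <<'E'
from h import *
k=.64
W=cam("wrist",np.load("T_brd.npy")); px=lambda *a:k*np.array(a)
B=[(-.13,.15,.018),(.13,.15,.018),(.13,-.15,.018),(-.13,-.15,.018),(.101,.15,.036),(.101,-.15,.036),(.079,.15,.036),(.079,-.15,.036)]
U=px((250,377),(208,68),(607,69),(571,378),(203,107),(612,107),(206,139),(610,139))
q,r=fit([(W,B,U)],[.594,-.104,.1275]);print("board",q,r.round(1))
def g(s): return (proj(W,body(q,[(.079,s+.015,.036),(.079,s-.015,.036),(-.095,s+.015,.036),(-.095,s-.015,.036)]))-px((511,140),(551,140),(499,351),(532,351))).ravel()
s=least_squares(lambda s:g(s[0]),[-.095]);print("slide",s.x,s.fun.round(1))
sl=s.x[0]; print("pivot",body(q,[(-.04,sl,.048)]),"side px check")
def L(th): return body(q,[(-.04-.092*np.cos(th[0]),sl,.048+.092*np.sin(th[0]))])
for n,C,u in(("w",W,(557,372)),("scene",cam("scene"),(266,213)),("side",cam("side"),(393,182))):
    r=least_squares(lambda t:(proj(C,L(t))-k*np.array(u)).ravel(),[1.4]);print(n,"theta",r.x,r.fun)
W=cam("wrist",np.load("T_blk.npy"))
t=[(-.03,-.07,.046),(.03,-.07,.046),(.03,.07,.046),(-.03,.07,.046)]
b,r=fit([(W,t,px((365,311),(434,311),(440,139),(363,139)))],[.49,.283,.08]);print("block",b,r.round(1))
np.savez("est.npz",q=q,sl=sl,b=b)
E
```

```text
board [ 0.5982 -0.1097  0.1292] [-1.3  1.3 -0.3  0.   1.2 -1.1 -1.7  0.5 -0.4  0.2  1.5 -0.3  0.5  0.4
 -0.  -0.1]
slide [-0.0922] [ 0.6 -0.6  0.9 -0.6 -1.4  1.2 -0.4  1.1]
pivot [[ 0.5704 -0.2063  0.048 ]] side px check
w theta [1.3407] [0.8781 0.211 ]
scene theta [1.3077] [-0.0988 -0.4078]
side theta [1.3649] [ 0.0182 -0.0983]
block [0.4938 0.2779 0.0671] [ 0.1 -0.1  0.2  0.5  0.3  0.2 -0.6 -0.5]
```

```bash
python3 - <<'E'
from h import *
e=np.load("est.npz");q=e["q"];sl=float(e["sl"]);rot=tooldown(q[2])
w,r=.011,.075
def P(th): 
    return body(q,[(-.04-r*np.cos(th)+.004*np.sin(th)+w,sl,.048+r*np.sin(th)+.004*np.cos(th))])[0]
a=P(1.65); bot.servo_line(a+[0,0,.09],rot,vel=.2); bot.servo_line(a,vel=.1)
print(sensors.read_force(),sensors.read_clock())
for th in np.arange(1.4,-.01,-.2):
    bot.servo_line(P(th),vel=.07); print(round(th,2),sensors.read_position()-P(th),sensors.read_force())
p=P(0); hit=bot.servo_line(p-[0,0,.012],vel=.02,max_force=18)
print(hit,sensors.read_position(),sensors.read_force(),sensors.read_clock())
E
```

```text
[0.1008 0.5425 0.5309] 6.1333
1.4 [ 0.0001 -0.0001  0.0005] [0.3994 0.4294 0.1077]
1.2 [ 0.0001 -0.      0.0001] [-0.4457 -0.0385  1.0695]
1.0 [ 0.0001 -0.      0.0001] [-0.1565  0.1847  0.0721]
0.8 [-0. -0.  0.] [ 0.2707  0.2336 -0.5047]
0.6 [-0.0003  0.     -0.0003] [-0.4655 -0.3499  0.9315]
0.4 [-0.0004  0.0001 -0.0005] [ 0.0933 -0.2388 -0.5711]
0.2 [-0.0004  0.0001 -0.0005] [0.5707 0.3673 0.8458]
0.0 [ 0.0008 -0.0006  0.0007] [-0.2632 -2.2197 12.8136]
True [ 0.5078 -0.2154  0.0527] [-4.6438  1.9751 13.6506] 9.3833
```

```bash
python3 - <<'E'
from h import *
e=np.load("est.npz");q=e["q"]
p=sensors.read_position(); hit=bot.servo_line(p-[0,0,.008],vel=.015,max_force=28)
print(hit,sensors.read_position(),sensors.read_force())
p=sensors.read_position(); bot.servo_line(p+[0,0,.12],vel=.2)
bot.goto([.58,-.11,.23],tooldown(q[2]));bot.wait(.3)
np.save("T2.npy",tpose());i=imaging.camera("wrist");j=imaging.camera("side")
cv2.imwrite("pics/l.png",np.hstack([cv2.resize(i[20:270,200:400],(400,500)),cv2.resize(j[80:230,160:320],(400,500))]))
print(sensors.read_clock())
E
```

```text
True [ 0.5078 -0.2156  0.0526] [-7.4211  3.8891 16.6604]
11.45
```

View pics/l.png

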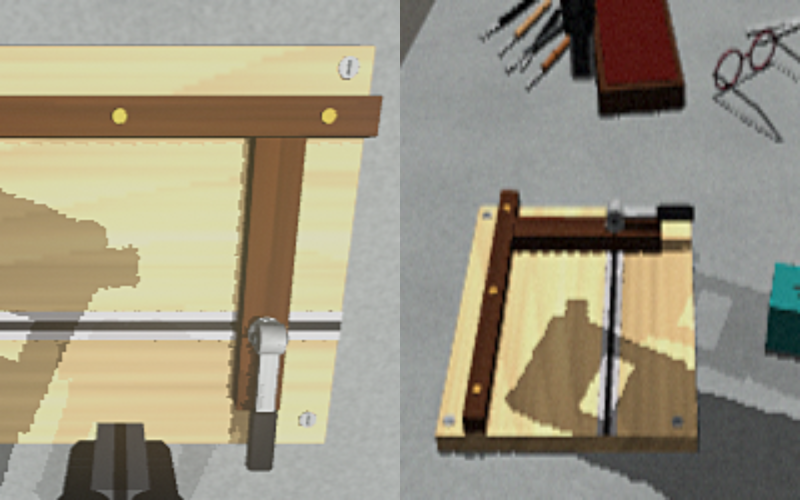

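```bash
python3 - <<'E'
from h import *
e=np.load("est.npz");q=e["q"];sl=float(e["sl"]);b=e["b"]
h=tooldown(b[2]+np.pi/2)
eoat.grip(.085); bot.goto([b[0],b[1],.15],h); bot.servo_line([b[0],b[1],.07],vel=.15)
print(bot.servo_line([b[0],b[1],.019],vel=.08,max_force=15))
eoat.grip(.0,60); print(sensors.read_finger_gap(),sensors.read_finger_force(),sensors.read_position(),sensors.read_force())
bot.servo_line([b[0],b[1],.15],vel=.12); print(sensors.read_force(),sensors.read_finger_gap())
t=body(q,[(.049-.010,sl+.085+.012,.15)])[0]
bot.goto(t,tooldown(q[2]+np.pi/2)); bot.servo_line([t[0],t[1],.06],vel=.12)
bot.wait(.3);np.save("T3.npy",tpose());j=imaging.camera("side");i=imaging.camera("wrist")
cv2.imwrite("pics/p.png",np.hstack([cv2.resize(i,(400,300)),cv2.resize(j[100:250,150:350],(400,300))]))
print(sensors.read_position(),sensors.read_force(),sensors.read_qpos(),sensors.read_clock())
E
```

```text
False
0.0587974701744786 65.88482022285461 [0.4942 0.2781 0.0198] [-1.2542  0.1889  6.4007]
[ 0.0183 -0.6958 -3.2582] 0.05873147605563984
[ 0.6363 -0.1     0.0602] [ 0.0804  0.0841 -2.2882] [-0.2126  0.6804  1.3783 -0.      1.0826 -0.3417] 19.5917
```

View pics/p.png

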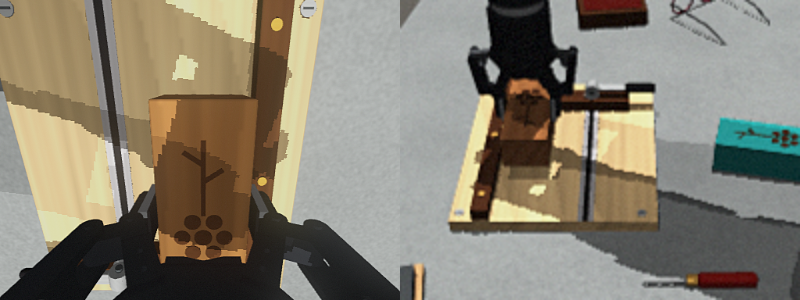

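```bash
python3 - <<'E'
from h import *
e=np.load("est.npz");q=e["q"]
ux=np.array([np.cos(q[2]),np.sin(q[2]),0]);uy=np.array([-ux[1],ux[0],0])
def show(s,hit):
    p=sensors.read_position();f=sensors.read_force();d=p-[q[0],q[1],0]
    print(s,hit,"board xy",d@ux,d@uy,"z",p[2],"F",f@ux,f@uy,f[2])
p=sensors.read_position()
hit=bot.servo_line([p[0],p[1],.034],vel=.03,max_force=5);show("down",hit)
p=sensors.read_position();p0=p
hit=bot.servo_line(p-uy*.022,vel=.02,max_force=8);show("-y",hit)
p=sensors.read_position()
hit=bot.servo_line(p+ux*.02,vel=.02,max_force=8);show("+x",hit)
print(sensors.read_finger_gap(),sensors.read_clock())
E
```

```text
down True board xy 0.03886531055876132 0.004830264515070587 z 0.03783647864943519 F -2.4797492127485294 0.39063690286820374 7.084536992852588
-y True board xy 0.03905087244461869 -0.008277721950992249 z 0.03786454293507848 F -0.4962495770919217 -3.4614788767740925 3.335976050356195
+x True board xy 0.03977208123966839 -0.008065765834096 z 0.03793916623116677 F -0.5147025352297321 0.4603753554172915 4.362547256951644
0.05904770458214629 21.3083
```

```bash
cat >> h.py <<'E'
q=np.load("est.npz")["q"]
ux=np.array([np.cos(q[2]),np.sin(q[2]),0]);uy=np.array([-ux[1],ux[0],0])
def show(s,hit=None):
    bot.wait(.2);p=sensors.read_position();f=np.mean([sensors.read_force() for _ in range(5)],0);d=p-[q[0],q[1],0]
    print(s,hit,"xy %.4f %.4f z %.4f F %.1f %.1f %.1f"%(d@ux,d@uy,p[2],f@ux,f@uy,f[2]),"M",sensors.read_wrist_torque(),sensors.read_clock())
E
python3 - <<'E'
from h import *
show("now")
p=sensors.read_position()
show("+x",bot.servo_line(p+ux*.018,vel=.02,max_force=14))
p=sensors.read_position()
show("-y",bot.servo_line(p-uy*.006,vel=.01,max_force=14))
i=imaging.camera("wrist");j=imaging.camera("side")
cv2.imwrite("pics/r.png",np.hstack([cv2.resize(i[90:290,130:420],(400,300)),cv2.resize(j[100:250,150:350],(400,300))]))
E
```

```text
now None xy 0.0398 -0.0081 z 0.0379 F -0.3 -0.8 4.8 M [-0.056  -0.2488 -0.0708] 21.5083
+x True xy 0.0492 -0.0082 z 0.0380 F -3.1 0.8 7.4 M [-0.0653  0.3986  0.0116] 22.3083
-y True xy 0.0492 -0.0100 z 0.0380 F -0.4 2.5 5.2 M [ 0.2078  0.0358 -0.1538] 22.9333
```

View pics/r.png

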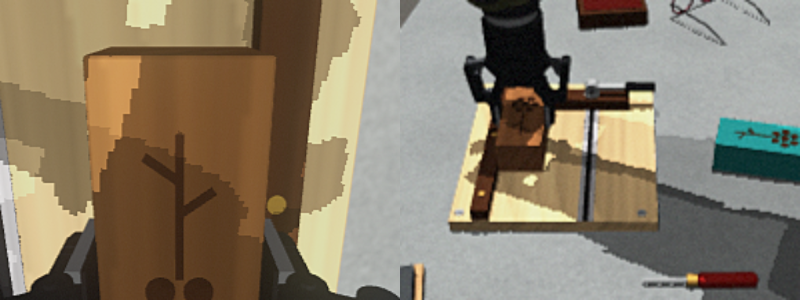

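```bash
python3 - <<'E'
from h import *
c=sensors.read_position(); c0=c.copy()
for n in range(10):
    f=np.mean([(sensors.read_force(),bot.wait(.02))[0] for _ in range(8)],0)
    fx,fy=-(f@ux),f@uy
    if fx>10 and fy>10: break
    if fx<=10: c=c+ux*.0007
    if fy<=10: c=c-uy*.0007
    bot.servo_line(c,vel=.02); show("cmd %.4f %.4f"%((c-c0)@ux,(c-c0)@uy))
np.save("c.npy",c)
E
```

```text
cmd 0.0007 -0.0007 None xy 0.0493 -0.0100 z 0.0380 F -8.2 7.6 9.7 M [ 0.6751  1.1285 -0.2719] 23.6167
cmd 0.0014 -0.0014 None xy 0.0493 -0.0100 z 0.0381 F -16.4 13.4 15.6 M [ 1.3206  2.2841 -0.2745] 24.2
```

```bash
python3 - <<'E'
from h import *
show("now");print(sensors.read_finger_gap(),sensors.read_finger_force())
s=imaging.camera("scene")[120:270,100:300]; w=imaging.camera("wrist")
cv2.imwrite("pics/s.png",np.hstack([cv2.resize(s,(500,500),interpolation=cv2.INTER_CUBIC)[:, :],cv2.resize(w[90:290,180:320],(300,500))]))
E
```

```text
now None xy 0.0493 -0.0100 z 0.0381 F -15.9 12.3 14.8 M [ 1.3483  2.3398 -0.1904] 24.5333
0.05932237613705925 66.93380892276764
```

View pics/s.png

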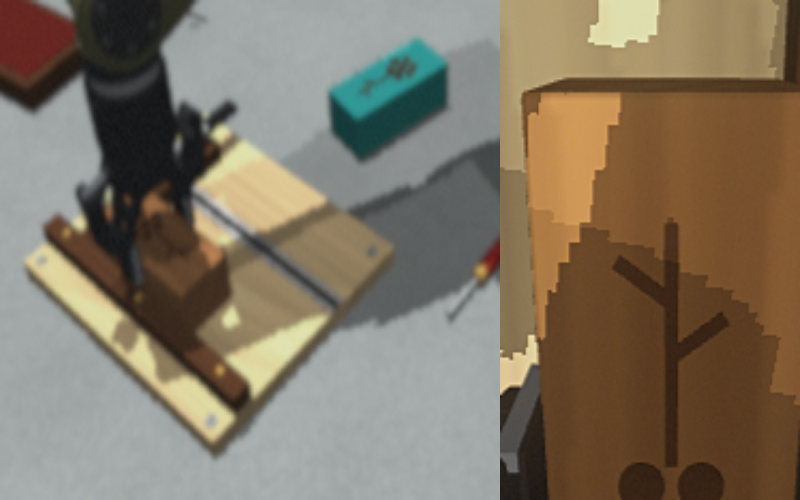

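```bash
python3 - <<'E'
from h import *
sl=float(np.load("est.npz")["sl"])
W=cam("wrist",tpose());K,E=W
for u in((191.6,126.7),(327.9,126.7)):
    d=E[:3,:3]@[(u[0]-K[2])/K[0],(u[1]-K[3])/K[1],1]; P=E[:3,3]+d*(.064-E[2,3])/d[2]; P=P-[q[0],q[1],0]; print(P@ux,P@uy,"expect y",sl+.155)
E
```

```text
0.021402998567184736 0.059036953676543956 expect y 0.06280667040582606
0.07872497710195214 0.05908544348759163 expect y 0.06280667040582606
```

```bash
python3 -c "
from h import *
show('end');print(job.finish_job())"
```

```text
end None xy 0.0493 -0.0100 z 0.0381 F -16.1 12.6 15.1 M [ 1.3503  2.3356 -0.2492] 24.8333
the job is handed in; nothing more can be done
None
```

I handed the job in at about 25 s without seeing the verdict: the lever is flat, the side fence shows no visible shift, and the block is held square in the corner, pressed with about 16 N towards the rear fence and 12 N towards the side fence (wrist readings), though its end sits about 3.7 mm further towards the side fence than my camera estimate.

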